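# Clip the aperture plate onto the sloping stand

## Robot

A 6-joint arm with a two-finger parallel gripper is mounted at the origin on the work surface. World frame = base frame: x ahead of the robot, y to its left, z up, the work surface at z = 0. Lengths are in m, angles in rad, forces in N, time in s.
With the tool pointing down it reaches from about 0.35 to 0.85 m from the base axis. Payload 8.1 kg.
Tool frame: the origin (TCP) lies midway between the tips of the shut fingers; the grasp point (between the pads) lies 19 mm behind it; z points along the fingers, y is the line along which they close (so a half turn about z gives the same grasp; the last joint's range is limited). The gripper opens to 93 mm and grips with 3 to 60 N. Pads are 15 mm wide; open, the fingers measure 128 mm over their backs; the gripper's body (75 mm by 188 mm) begins 65 mm behind the grasp point.
Start: joints at [-1.381, 0.13, 1.488, -0, 1.523, -0.085], TCP at [0.163, -0.577, 0.219] pointing down, gripper open.
Joint ranges: [-2.96, 2.96], [-0.89, 2.26], [0.02, 2.5], [-1.34, 4.48], [0, 2.73], [-2.66, 2.66]. Speed limits (rad/s): [2.39, 2.39, 2.79, 3.14, 3.14, 3.14].

## Interface

Orientations are given as a unit quaternion [x, y, z, w].
In Python, from plant import r, snapshot, camera_model, spot_in, regions_of, spot_point gives the robot as it stands.
- The arm moves only by the tool send_rows, never from a script. Its arguments are lists of equal length, an entry for each row: "claw": the closure, from 0 (fully open) to 1 (shut); "offset": the shift along the tool's x, y, z in mm, a list of three; "twist": the turn about the tool's z in degrees. In form: {"claw": [claw, ...], "offset": [[x, y, z], ...], "twist": [twist, ...]}. A call has 1 to 5 rows; each row is the pose to reach, as a shift and turn from the pose commanded when the call began, along the tool's axes at that moment; what a row does not reach only later rows make up. A row lasts 1/8 s, in which the tool goes at most 62.5 mm and 10.7 degrees, less where a joint would pass 70% of its speed; a pose out of reach is approached as far as the arm can. A call with a gripper value outside its range is refused whole. The fingers move at their own pace and stop on an object; the grip force is fixed at half the most. Time passes only in rows, so rows that repeat a pose let the fingers close. It gives the time, the measured TCP pose, the force, the opening and the grip force at its end, in the units of the state.
- r.read_state(): the state, without advancing time (a new reading comes with each control period).
- snapshot(name): name is "side" or "top" or "wrist"; returns the picture (400x640x3 uint8, blue, green, red); there is no depth.
- camera_model(name): a dict with "vertical_fov" (degrees; the focal length in pixels is half the picture's height over the tangent of half this angle, whatever the lens; pixels are square), "cx", "cy" (the principal point, pixels), "k1" (the pictures are not rectified: a ray, as slopes to the right and down, at radius r is drawn at 1 + k1 r^2 times it, then the intrinsics apply), "world_from_camera" (4x4, takes a point from camera to world coordinates). Camera axes: x right, y down, z forward; pixel columns grow to the right and rows downward; lengths in m; the calibration is good to about 2 mm. A picture is of the moment at which its call begins: read the wrist's pose just before it. camera_model takes no time and is no camera call; for the wrist camera it gives the pose at the moment of the call.
- r.sign_off(): hands the job in; it is judged then, once.
Trained networks look in the newest picture that a camera, given by its name, has taken for a name from the list of things; names that differ only in an ending like _2 or _b are one class to them, and where a whole thing is asked for, a point or a joint stands for the part that bears it (a point fixed in the world has none). Each returns a list of dicts, best first, with "p" (0 to 1); they miss things now and then, are a little off and sometimes report something else, mostly with a low value. They report only what shows in the picture. A call takes as long as a camera call.
- spot_in(camera, name): "rect" ([centre column, centre row, width, height] in pixels, round what is visible of it).
- regions_of(camera, name): "region" (400x640 bool, what is visible of it) and "rect" ([centre column, centre row, width, height] in pixels, round what is visible of it).
- spot_point(camera, name): "uv" ([column, row] in pixels: a listed point, or the origin of a listed thing).
The state is a dict: "clock": time; "joint_positions": joint angles; "dq": joint speeds; "joint_torque": joint torques, N m; "tool_pos": TCP position; "orientation": TCP orientation; "wrist_force": force on the tool from outside, world axes, zero at the start; "torque": the same for the moment, N m; "width": finger opening in m; "grip_force": force on a finger pad.
Only numpy, scipy, OpenCV 4.12 (cv2) and the standard library are available. Lean on these libraries where they do the work, as an engineer would, in place of code of your own. Each camera call takes 0.05 s, during which the arm holds its last target. There are 200 camera calls.

## Task

Take the taller plate, the one with the round hole, out of the rack and stand it on the sloping stand: lower edge on the ledge behind the lip, flat against the board and centred on it. Then take the spring clip off its parking bar and clip it over the middle of the top edge, square to it and with its jaw pads fully over the edge, so that it grips plate and board together. Leave the short plate and the other things on the breadboard where they are.

Things in the scene. Friction and masses are not known exactly. Their poses are not given: they have to be found in the camera images.
- plate: The aperture plate: aluminium, 84 mm tall, 64 mm wide, 5 mm thick, with a 20 mm round hole in its centre; it stands upright in one of the rack's two slots. Origin: middle of its lower edge (mid-thickness). z runs up the plate, y along its width, x through its thickness; both faces are alike.
- short_plate: A blank aluminium plate without a hole, 60 mm tall, 64 mm wide, 5 mm thick, upright in the other slot of the rack; stays there. Origin and axes as for the tall plate.
- rack: Fixed aluminium rack: foot 120 x 44 mm and 8 mm thick, two slots 8 mm wide and 60 mm apart along x (at x = +30 and -30 mm), open at the ends; slot floor 8 mm, slot walls' top 30 mm above the origin. Plates stick out 10 mm beyond it on both sides in y. Origin: centre of its underside.
- board: Sloping grey board, 40 mm wide, 84 mm long, 5 mm thick, 26 mm hole in its middle, leaning 30 degrees back (face to the right, top to the left). Origin: where the middle of the front face meets the ledge. z up the slope, y along the width, x outward normal to the face. Board: x -5 to 0, z 0 to 84 mm. Seated plate: origin about x 2.5, y 0, z 0 mm; both together 10 mm thick, tops level.
- stand: The fixed grey stand that carries the board. Origin: centre of its 110 x 80 mm foot's underside. In the board's frame its ledge is z = 0 from x = 0 to 9 mm, then comes a lip 10 mm high that flares outward (about 15 mm open at its top). Behind the board a post 36 mm wide stands below board z = 35 mm; above that, and beside the board, there is free space.
- bar: Fixed parking bar: aluminium upright 10 mm thick (x), 90 mm long (y), its top edge 85 mm above the origin, on a grey foot 70 x 110 mm, 10 mm thick. Origin: centre of the foot's underside.
- clip: Steel clip like a clothes-peg, 20 mm wide (y), 65 g, parked astride the bar's top edge. Origin: middle of its hinge pin (8 mm thick). z up to the handles, x across the jaws. Handles reach 45 mm above it; rubber jaw pads lie 28 to 42 mm (the jaw tips) below it; a gripped edge normally lies 20 mm below it, 6 mm at least. On 10 mm the handles measure 30 mm outside at the pin, 44 mm at the ends.
- clip_jaw (a joint): Clip's hinge, rad: 0 with 10 mm between the pads (parked, or on plate and board), -0.16 shut on nothing, 0.30 fully open (20 mm; jaws 40 mm over the outsides). Squeezing the handles (8 N at mid handle; a stop makes 20 N safe) opens it until they are parallel, 30 mm outside. Each half turns half the angle: clip is the -x half, so its frame then leans up to 0.15 rad from the middle plane.
- mirror: Mirror in a black square mount on a post, 121 mm tall, foot 60 x 26 mm, loose; bystander. Origin: centre of its underside.
- screw_jar: Closed jar, 48 mm in diameter, 50 mm tall, loose; bystander. Origin: centre of its underside.
- driver: Screwdriver lying on the breadboard; bystander. Its x axis runs along it.

How it is judged:
By the outcome, as a careful person would: the job done as asked, in the order asked, and still so for the second after the job is handed in, with the robot touching nothing.
It also fails if it takes over 48 s, if anything falls off the work surface, if the arm or the gripper's body presses on something with over 40 N, if the wrist force passes 120 N, or if a joint passes its speed limit or range.

## Working session

There is one attempt and no reset: what is moved stays moved. The work goes in short steps, Python scripts to look and compute and a tool call to move; the robot and the scene stay as the last step left them, time stands still between calls to the robot, and variables do not carry over. Pictures are saved under pics/ and viewed, at most 10 in all, crops included, and the job is handed in when it is done.

Besides the shell and the picture viewer there is one more tool, called after ">>>" by a JSON object that holds its "api" and its "payload". send_rows: Moves the arm, as the interface text tells. Its arguments: {"type":"object","properties":{"claw":{"type":"array"},"offset":{"type":"array"},"twist":{"type":"array"}},"required":["claw","offset","twist"]}

```bash
ls; mkdir -p pics
python3 - <<'E'
from plant import r, snapshot, camera_model
import cv2,numpy as np
a=snapshot("side");b=snapshot("top")
cv2.imwrite("pics/side0.png",a);cv2.imwrite("pics/top0.png",b)
for n in("side","top","wrist"):print(n,camera_model(n))
print(r.read_state())
E
```

```text
pics
side {'vertical_fov': 42.91350321773132, 'cx': 327.6015290548726, 'cy': 203.22830052532814, 'k1': -0.006158471588518344, 'world_from_camera': array([[ 0.99288765, -0.09835501,  0.06708512,  0.54787102],
       [-0.1175789 , -0.72162439,  0.68222683, -0.75303817],
       [-0.01869017, -0.68526238, -0.72805642,  0.90236869],
       [ 0.        ,  0.        ,  0.        ,  1.        ]])}
top {'vertical_fov': 55.08346913686459, 'cx': 323.3323061581588, 'cy': 211.24713093575878, 'k1': -0.08137193149795606, 'world_from_camera': array([[-0.22708081, -0.95279764,  0.20152162,  0.46902154],
       [-0.97387121,  0.22280845, -0.04394613,  0.03449994],
       [-0.00302895, -0.20623543, -0.97849771,  0.86307471],
       [ 0.        ,  0.        ,  0.        ,  1.        ]])}
wrist {'vertical_fov': 59.90211618647039, 'cx': 319.3427548535711, 'cy': 192.9525689087095, 'k1': -0.06470194219138004, 'world_from_camera': array([[ 0.27231482, -0.92639347, -0.26007648,  0.23504019],
       [-0.96220637, -0.26270708, -0.07172094, -0.55781608],
       [-0.00188213,  0.26977792, -0.96292073,  0.38399824],
       [ 0.        ,  0.        ,  0.        ,  1.        ]])}
{'clock': 0.1, 'joint_positions': array([-1.38141573e+00,  1.31077789e-01,  1.48918841e+00, -1.59783435e-05,
        1.52302824e+00, -8.53879621e-02]), 'dq': array([-3.34702892e-05, -1.74704973e-03, -2.22735617e-03, -5.04435685e-04,
       -2.75446680e-03, -1.36060496e-03]), 'joint_torque': array([ 2.91863042e-03, -5.61340070e+01, -4.93097556e+01,  7.70774670e-02,
        2.89968448e-02, -5.00804117e-05]), 'tool_pos': array([ 0.16271642, -0.57696092,  0.21768716]), 'orientation': array([ 9.90577202e-01,  1.36952849e-01, -5.21922301e-05, -8.49326612e-04]), 'wrist_force': array([-0.4609065 , -0.06583304,  0.20798767]), 'torque': array([ 0.02729467, -0.03736631, -0.02600627]), 'grip_force': 0.0, 'width': 0.09295188841850836}
```

View pics/side0.png

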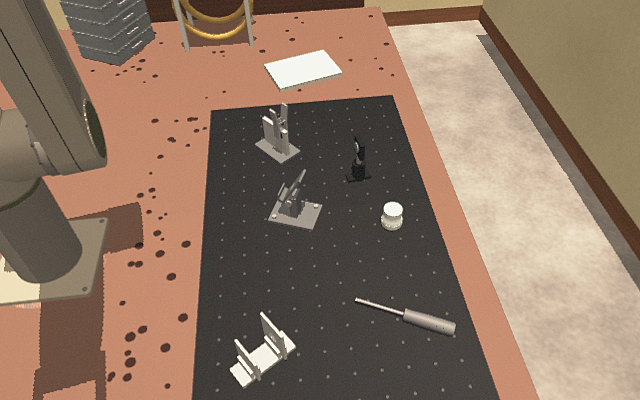

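View pics/top0.png

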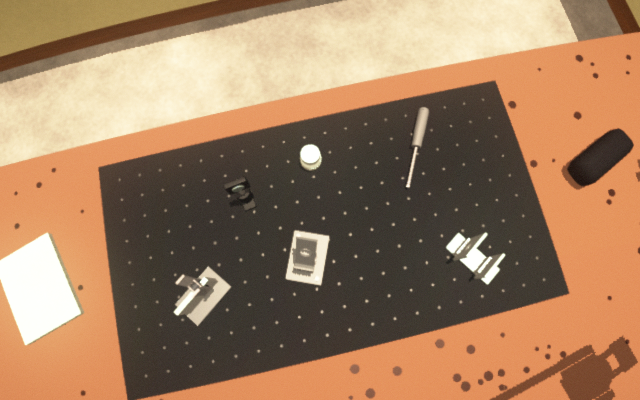

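Side view: the rack is at (263,350) with the tall plate probably at (274,335), the stand at (295,210), the bar with the clip at (278,140), and the mirror, jar and driver to the right. Top view: rack (475,258), stand (307,258), bar (203,293).

```bash
cat > h.py <<'E'
from plant import r, snapshot, camera_model, spot_in, regions_of, spot_point
import numpy as np, cv2
from scipy.optimize import least_squares
from scipy.spatial.transform import Rotation as R
def f_of(m): return 200/np.tan(np.radians(m["vertical_fov"])/2)
def proj(m,P):
    P=np.atleast_2d(P); T=np.linalg.inv(m["world_from_camera"]); c=P@T[:3,:3].T+T[:3,3]
    s=c[:,:2]/c[:,2:]; s=s*(1+m["k1"]*(s**2).sum(1,keepdims=True)); return s*f_of(m)+[m["cx"],m["cy"]]
def ray(m,uv):
    d=(np.array(uv,float)-[m["cx"],m["cy"]])/f_of(m); s=d.copy()
    for _ in range(8): s=d/(1+m["k1"]*(s@s))
    T=m["world_from_camera"]; v=T[:3,:3]@np.array([s[0],s[1],1]); return T[:3,3],v/np.linalg.norm(v)
def tri(obs):
    A=np.zeros((3,3));b=np.zeros(3);L=[]
    for m,uv in obs:
        o,v=ray(m,uv);Q=np.eye(3)-np.outer(v,v);A+=Q;b+=Q@o;L.append((o,Q))
    x=np.linalg.solve(A,b); return x,max(np.linalg.norm(Q@(x-o)) for o,Q in L)
def at_z(m,uv,z):
    o,v=ray(m,uv); return o+v*(z-o[2])/v[2]
def fit(model,p0,obs):
    """obs: list of (camera model, body point key/xyz, uv); model(p,xyz)->world"""
    g=lambda p:np.concatenate([(proj(m,model(p,X))[0]-uv) for m,X,uv in obs])
    s=least_squares(g,p0,loss="soft_l1"); return s.x,s.fun
def yawpose(p,X): # p = x,y,z,yaw
    return R.from_euler("z",p[3]).apply(X)+p[:3]
def totool(d):
    "world shift (m) -> tool axes mm"
    return 1000*R.from_quat(r.read_state()["orientation"]).inv().apply(d)
def toolyaw():
    y=R.from_quat(r.read_state()["orientation"]).as_matrix()[:,1]; return np.degrees(np.arctan2(y[1],y[0]))
E
python3 - <<'E'
from h import *
M={n:camera_model(n) for n in("side","top")}
for n in M: snapshot(n)
for t in("plate","short_plate","rack","board","stand","bar","clip","mirror","screw_jar"):
    o=[];pp=[]
    for n in M:
        l=spot_point(n,t)
        if l:o.append((M[n],l[0]["uv"]));pp.append((n,round(l[0]["p"],2),np.round(l[0]["uv"],1)))
    print(t,pp,[np.round(v,4) for v in tri(o)] if len(o)==2 else "")
for t in("rack","stand","bar","plate","short_plate","clip","board"):
    l=regions_of("top",t)
    if l:
        c=cv2.findNonZero(l[0]["region"].astype(np.uint8));q=cv2.boxPoints(cv2.minAreaRect(c))
        print(t,round(l[0]["p"],2),q.round(1).tolist())
print(toolyaw())
im=cv2.resize(snapshot("side")[80:400,220:320],None,fx=2.2,fy=2.2,interpolation=2) if 0 else None
a=snapshot("side");b=snapshot("top")
z=lambda i,x,y,w,h,s:cv2.resize(i[y:y+h,x:x+w],None,fx=s,fy=s,interpolation=cv2.INTER_CUBIC)
A=np.hstack([z(a,225,305,80,60,5),z(b,440,225,80,60,5)]);B=np.hstack([z(a,245,95,80,60,5),z(b,165,255,80,60,5)])
cv2.imwrite("pics/crop.png",np.vstack([A,B]))
E
```

```text
plate [('side', 0.8, array([273.3, 349.1])), ('top', 0.68, array([462.1, 255.2]))] [array([ 0.4794, -0.2828,  0.0124]), np.float64(0.0037)]
short_plate [('top', 0.74, array([480.5, 263.3]))] 
rack [('side', 0.65, array([273.6, 350.3])), ('top', 0.94, array([470.9, 261.2]))] [array([ 0.4714, -0.2926,  0.0256]), np.float64(0.0131)]
board [('side', 0.74, array([288.8, 192.3])), ('top', 0.93, array([305.8, 262.5]))] [array([0.5374, 0.0584, 0.0844]), np.float64(0.003)]
stand [('side', 0.66, array([295.1, 211.4]))] 
bar [('side', 0.64, array([274.7, 150.5])), ('top', 0.98, array([203.4, 294.2]))] [array([0.5178, 0.2945, 0.0113]), np.float64(0.0053)]
clip [('side', 0.64, array([280.5, 122.2])), ('top', 0.74, array([193.3, 287.6]))] [array([0.5348, 0.2822, 0.1114]), np.float64(0.0013)]
mirror [('side', 0.56, array([358.9, 175.2])), ('top', 0.78, array([246.6, 197.1]))] [array([0.7167, 0.1595, 0.0188]), np.float64(0.0019)]
screw_jar [('side', 0.59, array([388.9, 224.1])), ('top', 0.87, array([312.7, 161.8]))] [array([ 0.7625, -0.0063,  0.0158]), np.float64(0.001)]
rack 0.66 [[444.799987792968
[... 228 characters left out ...]
98779296875], [195.10000610351562, 329.6000061035156]]
plate 0.79 [[453.5, 257.70001220703125], [479.5, 228.1999969482422], [487.0, 234.8000030517578], [461.0, 264.29998779296875]]
short_plate 0.69 [[473.5, 276.6000061035156], [497.79998779296875, 249.39999389648438], [505.70001220703125, 256.3999938964844], [481.29998779296875, 283.70001220703125]]
clip 0.63 [[175.60000610351562, 281.79998779296875], [188.5, 267.79998779296875], [210.10000610351562, 287.79998779296875], [197.10000610351562, 301.79998779296875]]
board 0.58 [[293.5, 272.1000061035156], [296.29998779296875, 236.6999969482422], [317.79998779296875, 238.39999389648438], [315.1000061035156, 273.79998779296875]]
-74.25492480765442
```

View pics/crop.png

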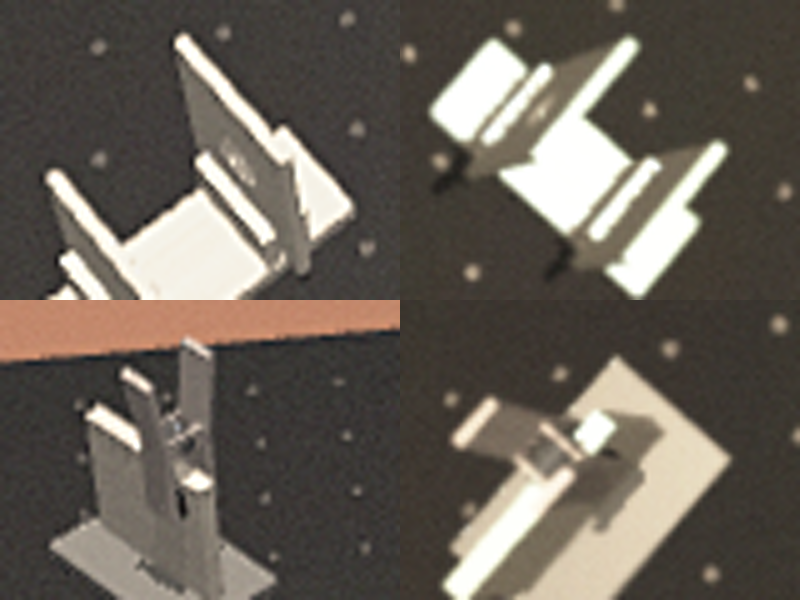

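The crops show the tall plate with its hole: top edge side (261.4,312.6)–(283,338), top view (487,233)–(462,263). The clip handles rise above the bar top at side (270,120) and (284,108).

Run:
```python
from h import *
S=camera_model("side");T=camera_model("top")
a=tri([(S,(261.4,312.8)),(T,(487,233.5))]);b=tri([(S,(283,338)),(T,(463,262))])
print("plate top",a,b,(a[0]+b[0])/2,np.linalg.norm(a[0]-b[0]));d=a[0]-b[0];print("yaw",np.degrees(np.arctan2(d[1],d[0])))
# bar foot rectangle in crop coordinates (top view): right edge corners
for uv in [(165+215/5,255+55/5),(165+330/5,255+160/5),(165+205/5,255+300/5)]: print("foot",at_z(T,uv,.01))
# bar top edge in top view / side view near end
print("bar top near end",tri([(S,(245+95/5,95+112/5)),(T,(165+455/5-80,255+292/5))]))
p,q=[at_z(T,uv,.085) for uv in[(165+45/5,255+290/5),(165+170/5,255+175/5)]];print("bar line",p,q,np.degrees(np.arctan2(*(q-p)[1::-1])))
l=regions_of("top","stand"); snapshot("top"); l=regions_of("top","stand")
if l:
    c=cv2.findNonZero(l[0]["region"].astype(np.uint8));q=cv2.boxPoints(cv2.minAreaRect(c));print([at_z(T,u,.005).round(3).tolist() for u in q])
s=r.read_state();print(s["clock"],toolyaw(), s["tool_pos"]); pc=(a[0]+b[0])/2; print(totool(pc-s["tool_pos"]))
m=camera_model("wrist");X=R.from_quat(s["orientation"]).inv();print("cam in tool",X.apply(m["world_from_camera"][:3,3]-s["tool_pos"]),(X.as_matrix()@m["world_from_camera"][:3,:3]).round(3))
```

```text
plate top (array([ 0.48961642, -0.28930081,  0.15789121]), np.float64(0.012881188917087704)) (array([ 0.48224844, -0.27263805,  0.03110883]), np.float64(0.021439506605559565)) [ 0.48593243 -0.28096943  0.09450002] 0.12808477007342153
yaw -66.14581676322558
foot [0.58179025 0.27479913 0.01      ]
foot [0.52504856 0.23275617 0.01      ]
foot [0.47773831 0.29793373 0.01      ]
bar top near end (array([0.49351424, 0.3302307 , 0.09495945]), np.float64(0.0008289850005392043))
bar line [0.49463361 0.33784492 0.085     ] [0.52847573 0.28005389 0.085     ] -59.64698572139862
[[0.513, 0.115, 0.005], [0.619, 0.073, 0.005], [0.587, -0.005, 0.005], [0.482, 0.038, 0.005]]
1.7 -74.2552666557234 [ 0.16281687 -0.57746841  0.21860748]
[ 391.4466185  -197.6868829   124.12659497]
cam in tool [ 0.07482796  0.00091289 -0.16631835] [[ 0.001 -0.963 -0.27 ]
 [ 1.     0.001  0.   ]
 [ 0.    -0.27   0.963]]
```

Run:
```python
from h import *
S=camera_model("side");T=camera_model("top")
a=tri([(S,(261.4,312.8)),(T,(463,262))]);b=tri([(S,(283,338)),(T,(487,233.5))])
c=(a[0]+b[0])/2
print("plate top",a,b,c,np.linalg.norm(a[0]-b[0]));d=b[0]-a[0];print("yaw",np.degrees(np.arctan2(d[1],d[0])))
s=r.read_state();print(totool(c-s["tool_pos"]),totool(np.array([.537,.058,.1])-s["tool_pos"]))
print(s["clock"])
```

```text
plate top (array([ 0.46600643, -0.25057659,  0.09251007]), np.float64(0.004589329907371167)) (array([ 0.5061549 , -0.31217948,  0.10366505]), np.float64(0.001218524892846656)) [ 0.48608066 -0.28137803  0.09808756] 0.07437236246393643
yaw -56.90648942609903
[ 391.47845298 -197.25365652  120.53902238] [ 532.57822765 -510.08137171  118.65190629]
1.7
```

>>> {"api": "send_rows", "payload": {"claw": [0,0,0,0,0], "offset": [[50,-25,0],[100,-50,0],[150,-75,0],[200,-100,0],[250,-125,0]], "twist": [-4,-8,-12,-17,-17]}}

```text
clock: 2.33
tool_pos: [0.3707, -0.388, 0.2188]
orientation: [0.959, 0.282, 0.0, 0.0]
wrist_force: [1.1, -0.7, 0.3]
width: 0.0929
grip_force: 0.0
```

>>> {"api": "send_rows", "payload": {"claw": [0,0,0,0], "offset": [[50,-9,0],[100,-18,0],[150,-28,0],[150,-28,0]], "twist": [0,0,0,0]}}

```text
clock: 2.82
tool_pos: [0.4826, -0.282, 0.2186]
orientation: [0.959, 0.284, 0.0, -0.0]
wrist_force: [0.1, -0.0, 0.5]
width: 0.0929
grip_force: 0.0
```

Run:
```python
from h import *
s=r.read_state();m=camera_model("wrist");i=snapshot("wrist");cv2.imwrite("pics/w1.png",i)
print(s["clock"],s["tool_pos"],toolyaw(),s["dq"].round(3))
for t in("plate","short_plate"):
    l=regions_of("wrist",t)
    for k in l[:2]:print(t,k["p"],k["rect"],cv2.boxPoints(cv2.minAreaRect(cv2.findNonZero(k["region"].astype(np.uint8)))).round(1).tolist())
    print(spot_point("wrist",t)[:1])
```

```text
2.825 [ 0.48256764 -0.28199104  0.21859572] -57.07294250092528 [-0.063 -0.012  0.013 -0.029  0.004 -0.044]
plate 0.62 [326.4, 175.8, 74.2, 21.9] [[288.0, 163.0], [363.0, 163.0], [363.0, 186.0], [288.0, 186.0]]
[{'uv': [323.3, 164.8], 'p': 0.57}]
short_plate 0.86 [328.8, 231.6, 67.2, 27.9] [[295.0, 216.0], [361.0, 216.0], [361.0, 241.0], [295.0, 241.0]]
[{'uv': [328.3, 219.5], 'p': 0.56}]
```

View pics/w1.png

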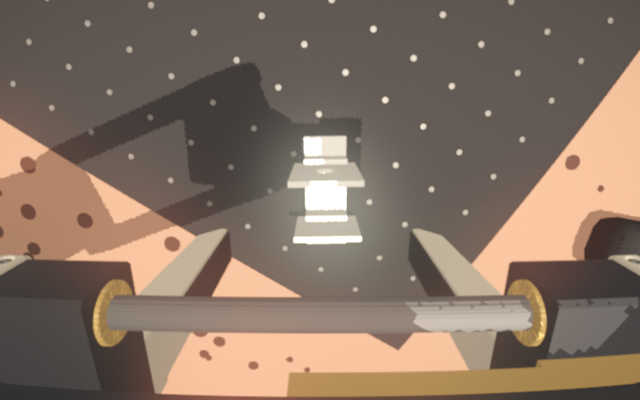

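Wrist view: the tall plate's top edge is at row 184, cols 288–364, and the short plate's at row 240. The edges are horizontal, so the yaw is right. The plate lies about (+1.5, +6.7) mm from the tool axis. I'll descend and grip it by its side edges.

>>> {"api": "send_rows", "payload": {"claw": [0,0,0,0,0], "offset": [[1.5,6.5,0],[1.5,6.5,55],[1.5,6.5,110],[1.5,6.5,150],[1.5,6.5,170]], "twist": [0,0,0,0,0]}}

```text
clock: 3.7
tool_pos: [0.4837, -0.2891, 0.0459]
orientation: [0.96, 0.281, -0.001, -0.001]
wrist_force: [-0.1, 0.1, 0.8]
width: 0.0928
grip_force: 0.0
```

>>> {"api": "send_rows", "payload": {"claw": [0.5,0.5,0.5,0.5,0.5], "offset": [[0,0,0],[0,0,0],[0,0,0],[0,0,0],[0,0,0]], "twist": [0,0,0,0,0]}}

```text
clock: 4.32
tool_pos: [0.4865, -0.2901, 0.0506]
orientation: [0.959, 0.282, 0.001, 0.001]
wrist_force: [-0.1, 0.7, 6.9]
width: 0.0635
grip_force: 30.0
```

Run:
```python
from h import *
s=r.read_state();i=snapshot("wrist");cv2.imwrite("pics/w2.png",i)
print(s["clock"],s["tool_pos"],toolyaw(),s["width"],s["grip_force"],s["wrist_force"])
l=regions_of("wrist","plate")
for k in l[:2]:print(k["p"],k["rect"])
```

```text
4.325 [ 0.48651255 -0.29006591  0.05057049] -57.24611112829229 0.06349417776940279 30.00083783408627 [-0.08932953  0.67044271  6.92408832]
0.82 [320.1, 255.9, 165.2, 82.9]
```

View pics/w2.png

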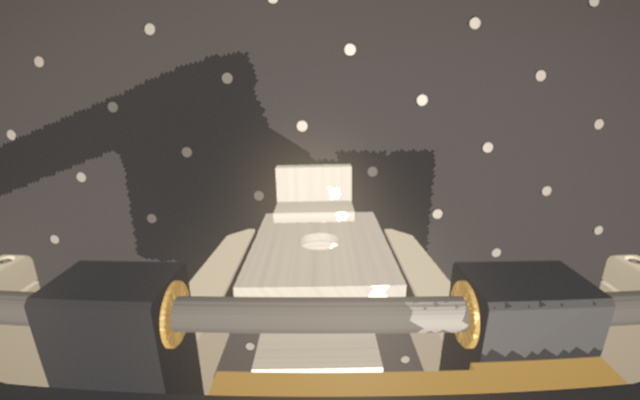

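The plate is gripped: 63.5 mm opening, 30 N, top edge at row 290, cols 236–402, about +2 mm in tool x. Next I'll lift it and carry it to a place behind the stand where the wrist camera can see the board.

>>> {"api": "send_rows", "payload": {"claw": [0.5,0.5,0.5,0.5,0.5], "offset": [[0,0,-40],[0,0,-95],[0,0,-150],[25,-40,-190],[50,-85,-200]], "twist": [0,0,0,5,12]}}

```text
clock: 5.05
tool_pos: [0.4829, -0.1909, 0.2532]
orientation: [0.984, 0.178, 0.003, 0.002]
wrist_force: [1.2, 0.6, -1.9]
width: 0.0638
grip_force: 30.0
```

Run:
```python
from h import *
s=r.read_state()
print(s["clock"],s["tool_pos"],toolyaw(),s["width"],s["wrist_force"],s["joint_positions"][5])
print(totool(np.array([.466,.088,.25])-s["tool_pos"]))
```

```text
5.05 [ 0.48286581 -0.19092345  0.25315534] -69.54395372340691 0.06383404026659677 [ 1.24152444  0.55962583 -1.90195022] 0.7383582305404752
[  81.66877395 -267.24157525    2.20324208]
```

>>> {"api": "send_rows", "payload": {"claw": [0.5,0.5,0.5,0.5,0.5], "offset": [[16,-53,0],[32,-106,0],[48,-160,0],[65,-213,0],[82,-265,0]], "twist": [8,16,25,34,42]}}

```text
clock: 5.68
tool_pos: [0.464, 0.0879, 0.2493]
orientation: [0.982, -0.187, 0.001, -0.0]
wrist_force: [1.1, -0.6, -0.7]
width: 0.0637
grip_force: 30.0
```

>>> {"api": "send_rows", "payload": {"claw": [0.5,0.5], "offset": [[0,0,0],[0,0,0]], "twist": [0,0]}}

```text
clock: 5.92
tool_pos: [0.4643, 0.0859, 0.2489]
orientation: [0.983, -0.183, 0.0, 0.0]
wrist_force: [0.8, 1.2, -1.0]
width: 0.0638
grip_force: 30.0
```

Run:
```python
from h import *
s=r.read_state();m=camera_model("wrist");i=snapshot("wrist");cv2.imwrite("pics/w3.png",i)
np.save("m3.npy",m,allow_pickle=True)
print(s["clock"],s["tool_pos"],toolyaw(),s["width"],s["wrist_force"],s["joint_positions"][5])
for t in("plate","board","stand"):
    for k in spot_point("wrist",t)[:1]:print(t,k)
```

```text
5.925 [0.46425786 0.08591038 0.24892196] -111.18821797601866 0.0637750781433856 [ 0.78148645  1.21967292 -1.04622538] 2.013681076336844
plate {'uv': [319.2, 217.2], 'p': 0.88}
board {'uv': [317.2, 97.1], 'p': 0.64}
```

View pics/w3.png

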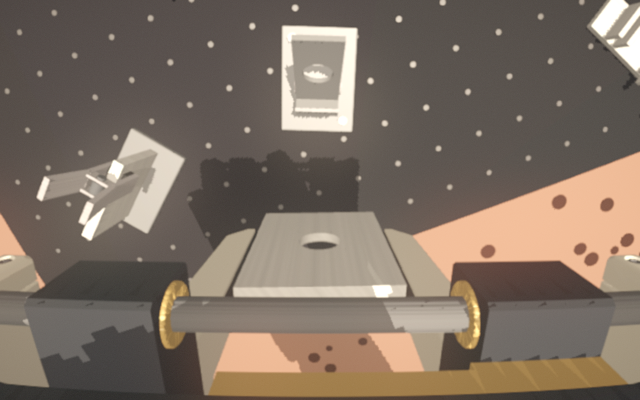

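Wrist view: the stand is at rows 27–132, cols 281–357, and the board with its hole is at (318,73). The bar with the clip is at (110,180), and the carried plate is still square in the grip. I'll zoom in on the stand.

Run:
```python
import cv2
i=cv2.imread("pics/w3.png");c=cv2.resize(i[20:140,270:370],None,fx=5,fy=5,interpolation=cv2.INTER_CUBIC)
cv2.imwrite("pics/w3c.png",c)
```

```text
(no output)
```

View pics/w3c.png

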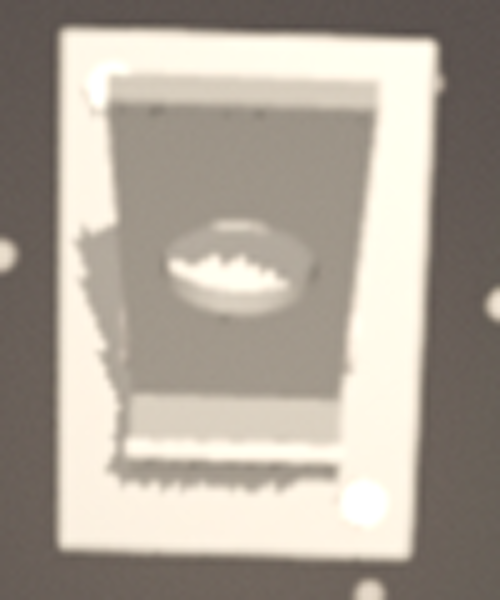

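The board's top edge is the strip at crop rows 75–105 (wider, so higher). The lower end with ledge and lip is at rows 397–460. The face therefore looks toward the robot-side, and the board leans away along tool +x. Next I'll fit its pose.

```bash
cat >> h.py <<'E'
def boardpose(p,X):
    X=np.atleast_2d(X);c,s=np.cos(np.pi/6),np.sin(np.pi/6)
    L=np.stack([X[:,0]*c-X[:,2]*s,X[:,1],X[:,0]*s+X[:,2]*c],1); return R.from_euler("z",p[3]).apply(L)+p[:3]
E
python3 - <<'E'
from h import *
m=np.load("m3.npy",allow_pickle=True).item()
C=lambda u,v:np.array([270+u/5-.4,20+v/5-.4])
# image left = +? y of board: board x yaw ~158deg => y yaw 248=-112 = tool +y = image right
obs=[((0,.02,.084),C(376,105)),((0,-.02,.084),C(108,105)),((-.005,.02,.084),C(378,78)),((-.005,-.02,.084),C(106,75)),
     ((0,.02,0),C(341,398)),((0,-.02,0),C(129,395)),((0,0,.042),C(240,266))]
O=[(m,np.array([X]),uv) for X,uv in obs]
p,f=fit(boardpose,[.54,.06,.03,np.radians(158)],O);print(p.round(4),np.degrees(p[3]),f.round(1))
for n in("side","top"):
    q=camera_model(n);print(n,proj(q,boardpose(p,np.array([(0,.02,.084),(0,-.02,.084),(0,.02,0),(0,-.02,0),(0,0,.042),(0.0025,.032,.084),(.0025,-.032,.084)]))).round(1).tolist())
# foot corners for yaw
for u in[(60,30),(438,40),(412,557),(60,548)]:print(at_z(m,C(*u),.008).round(4))
a=snapshot("side");b=snapshot("top");z=lambda i,x,y,w,h,s:cv2.resize(i[y:y+h,x:x+w],None,fx=s,fy=s,interpolation=cv2.INTER_CUBIC)
cv2.imwrite("pics/st.png",np.hstack([z(a,260,160,70,70,5.5),z(b,275,225,70,70,5.5)]))
print(totool(boardpose(p,[.0025,0,0])[0]-r.read_state()["tool_pos"]))
E
```

```text
[0.533  0.0607 0.0707 2.756 ] 157.905932018094 [ 0.2  0.5 -0.8 -0.5 -0.2  0.2 -0.1 -0.2  0.3 -0.2  1.1 -0.4 -0.1  0.6]
side [[299.0, 182.6], [304.5, 170.2], [283.1, 202.5], [288.7, 190.2], [293.6, 186.6], [296.2, 185.9], [305.1, 166.0]]
top [[317.2, 240.8], [296.4, 237.5], [314.6, 265.5], [295.5, 262.4], [305.9, 252.1], [323.3, 242.8], [289.9, 237.5]]
[0.6193 0.0694 0.008 ]
[ 0.5878 -0.0068  0.008 ]
[0.4841 0.0366 0.008 ]
[0.5154 0.1123 0.008 ]
[ 70.59785897  -2.26001142 176.68243179]
```

View pics/st.png

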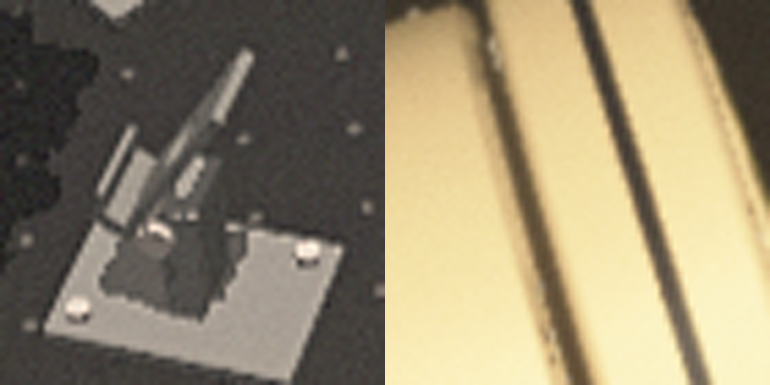

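Side view: the board's top-edge corners are at (305.5,169.5) and (299,182), matching the fit to within 1 px (board origin z ≈ 71 mm). The "top" crop shows only the arm in front. Now I'll find how the plate sits in the grip.

Run:
```python
from h import *
i=cv2.imread("pics/w3.png").astype(int).sum(2)
print("rows205-220",i[205:220,280:360].mean(1).round().tolist());print("rows282-302",i[282:302,250:370].mean(1).round().tolist())
for v in(216,285):print(v,"left",i[v,230:275].tolist() if v<250 else i[v,225:255].tolist(),"right",i[v,370:385].tolist() if v<250 else i[v,390:412].tolist())
```

```text
rows205-220 [209.0, 211.0, 212.0, 212.0, 209.0, 205.0, 238.0, 338.0, 428.0, 462.0, 465.0, 465.0, 465.0, 465.0, 466.0]
rows282-302 [478.0, 478.0, 477.0, 488.0, 535.0, 597.0, 621.0, 623.0, 622.0, 622.0, 622.0, 622.0, 623.0, 620.0, 577.0, 429.0, 309.0, 299.0, 304.0, 314.0]
216 left [193, 192, 197, 193, 201, 195, 190, 200, 194, 196, 200, 197, 195, 193, 197, 201, 190, 198, 194, 197, 196, 199, 198, 196, 197, 200, 201, 199, 199, 198, 203, 200, 194, 214, 316, 428, 464, 463, 461, 463, 461, 462, 462, 462, 466] right [472, 473, 473, 469, 440, 356, 293, 275, 282, 279, 281, 280, 277, 276, 280]
285 left [489, 487, 475, 440, 379, 273, 203, 213, 296, 402, 462, 471, 471, 465, 464, 467, 470, 473, 476, 475, 476, 476, 469, 470, 468, 471, 476, 475, 482, 479] right [635, 570, 553, 552, 555, 563, 572, 574, 578, 578, 576, 576, 576, 582, 589, 572, 470, 314, 245, 305, 426, 478]
```

Run:
```python
from h import *
m=dict(np.load("m3.npy",allow_pickle=True).item())
m["world_from_camera"]=np.array([[.001,-.963,-.27,.07483],[1,.001,0,.00091],[0,-.27,.963,-.16632],[0,0,0,1]])
f=lambda p,X:R.from_euler("y",p[3]).apply(np.atleast_2d(X))+p[:3]
# plate z up = tool -z ; x kept
P=[((.0025,-.032,0),(265.9,212.2)),((.0025,.032,0),(373.2,212.2)),((.0025,-.032,-.084),(233,286.6)),((.0025,.032,-.084),(407,286.6)),((-.0025,-.032,-.084),(233,297)),((-.0025,.032,-.084),(407,297))]
p,e=fit(f,[0.002,0,.043,0],[(m,X,np.array(u)) for X,u in P]);print(p.round(4),np.degrees(p[3]),e.round(1))
```

```text
[ 0.0054  0.0012  0.0297 -0.0018] -0.1042782735776059 [ 0.2 -0.1  0.2  0.  -0.5 -0.8  0.4 -0.7  0.5  0.7 -0.7  0.8]
```

The plate's lower edge sits at tool (5.4, 1.2, 29.7) mm. That puts the slot floor at z≈21 mm, so the breadboard is raised. Next I'll move to 20 mm above the ledge contact.

>>> {"api": "send_rows", "payload": {"claw": [0.5,0.5,0.5,0.5,0.5], "offset": [[32,-2,30],[64,-3.5,65],[64,-3.5,100],[64,-3.5,125],[64,-3.5,125]], "twist": [1.2,1.2,1.2,1.2,1.2]}}

```text
clock: 6.85
tool_pos: [0.5236, 0.0653, 0.1213]
orientation: [0.981, -0.195, -0.002, 0.001]
wrist_force: [0.2, 1.0, -0.3]
width: 0.0639
grip_force: 30.0
```

Run:
```python
from h import *
s=r.read_state();m=camera_model("wrist");i=snapshot("wrist")
print(s["clock"],s["tool_pos"],toolyaw(),s["wrist_force"])
a=snapshot("side");z=lambda i,x,y,w,h,s:cv2.resize(i[y:y+h,x:x+w],None,fx=s,fy=s,interpolation=cv2.INTER_CUBIC)
cv2.imwrite("pics/d1.png",np.hstack([z(a,245,140,80,80,4.8),cv2.resize(i,None,fx=.64,fy=.96)]))
p=np.array([.533,.0607,.0707,np.radians(157.7)]);print("seat pt in tool",totool(boardpose(p,[.0025,0,0])[0]-s["tool_pos"]))
```

```text
6.85 [0.5236429  0.06533944 0.12127613] -112.49733520215284 [ 0.21467172  1.03607643 -0.31946159]
seat pt in tool [ 8.239193    0.72439128 49.32864297]
```

View pics/d1.png

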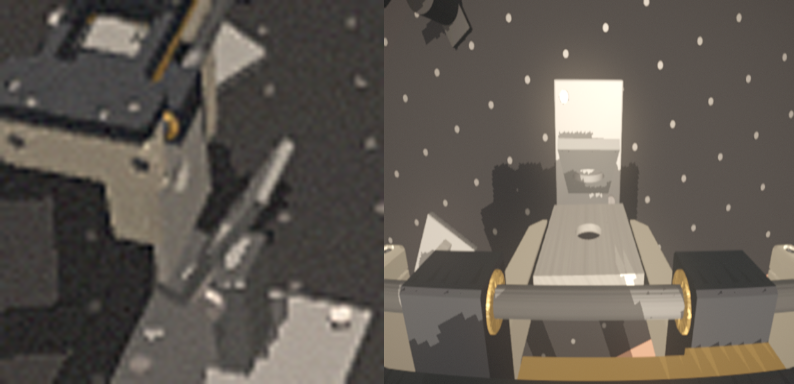

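The plate is centred over the board (both at col ~588 of the composite), just in front of it. Lowering to contact.

>>> {"api": "send_rows", "payload": {"claw": [0.5,0.5,0.5,0.5,0.5], "offset": [[2,-0.5,5],[2,-0.5,10],[2,-0.5,14],[2,-0.5,14],[2,-0.5,14]], "twist": [0,0,0,0,0]}}

```text
clock: 7.58
tool_pos: [0.5272, 0.0659, 0.1097]
orientation: [0.981, -0.195, -0.0, -0.0]
wrist_force: [0.1, -0.0, -0.2]
width: 0.0635
grip_force: 30.0
```

>>> {"api": "send_rows", "payload": {"claw": [0.5,0.5,0.5], "offset": [[0,0,2],[0,0,4],[0,0,4]], "twist": [0,0,0]}}

```text
clock: 7.95
tool_pos: [0.5274, 0.0659, 0.1065]
orientation: [0.981, -0.195, 0.0, -0.0]
wrist_force: [-3.7, -0.4, 7.5]
width: 0.0635
grip_force: 30.0
```

Contact is made at 7.5 N. Now I'll tilt the plate back about its lower edge.

>>> {"api": "send_rows", "payload": {"claw": [0.5,0.5,0.5,0.5,0.5], "offset": [[3,0,0.5],[6,0,1],[9,0,1.7],[12,0,2.5],[14,0,3.2]], "twist": [0,0,0,0,0]}}

```text
clock: 8.57
tool_pos: [0.5396, 0.0611, 0.1038]
orientation: [0.981, -0.195, -0.001, -0.0]
wrist_force: [-9.9, 2.5, 16.2]
width: 0.0637
grip_force: 30.0
```

Run:
```python
from h import *
s=r.read_state();m=camera_model("wrist");i=snapshot("wrist")
print(s["clock"],s["tool_pos"],toolyaw(),s["wrist_force"],s["torque"])
a=snapshot("side");z=lambda i,x,y,w,h,s:cv2.resize(i[y:y+h,x:x+w],None,fx=s,fy=s,interpolation=cv2.INTER_CUBIC)
cv2.imwrite("pics/d2.png",np.hstack([z(a,245,140,80,80,4.8),z(i,220,130,200,190,2.02)]))
```

```text
8.575 [0.5396065  0.06109814 0.10380141] -112.43731179143872 [-9.90708911  2.48992411 16.20453376] [ 0.47070724  2.16675883 -0.01931389]
```

View pics/d2.png

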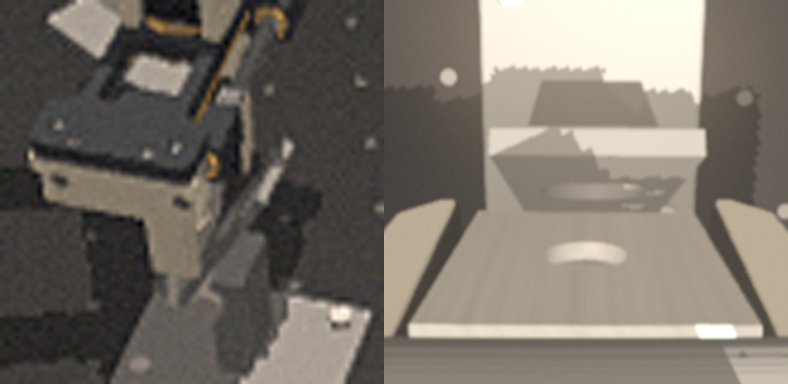

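The plate is tilting: bottom edge at row 234, top edge at row 291, still centred on the board. I'll carry on with the arc. The picture allowance is used up, so from here I work from numbers only.

>>> {"api": "send_rows", "payload": {"claw": [0.5,0.5,0.5,0.5,0.5], "offset": [[3,0,1.3],[6,0,2.8],[9,0,4.3],[11,0,5.5],[11,0,5.5]], "twist": [0,0,0,0,0]}}

```text
clock: 9.3
tool_pos: [0.5511, 0.0566, 0.0986]
orientation: [0.981, -0.195, 0.001, -0.0]
wrist_force: [-3.1, 1.1, 11.0]
width: 0.0639
grip_force: 30.0
```

```bash
cat >> h.py <<'E'
TC=np.array([[.001,-.963,-.27,.07483],[1,.001,0,.00091],[0,-.27,.963,-.16632],[0,0,0,1]])
E
python3 - <<'E'
from h import *
s=r.read_state();i=snapshot("wrist");cv2.imwrite("pics/d3.png",i)
print(s["clock"],s["tool_pos"],toolyaw(),s["wrist_force"],s["torque"])
g=i.astype(int).sum(2)
print("rows 190-310 cols 275-295",g[190:310,275:295].mean(1).round().astype(int).tolist())
for k in regions_of("wrist","plate")[:1]:print(k["p"],k["rect"])
for k in regions_of("wrist","board")[:1]:print(k["p"],k["rect"])
m=camera_model("wrist");p=np.array([.533,.0607,.0707,np.radians(157.7)])
print(proj(m,boardpose(p,[(.005,0,0),(.005,-.032,.084),(.005,.032,.084),(0,-.032,.084),(0,-.02,.084),(-.005,-.02,.084),(.005,0,.042)])).round(1).tolist())
E
```

```text
9.3 [0.55107309 0.05663147 0.09862846] -112.45310913479514 [-3.06756879  1.14580456 11.02239197] [0.35045901 0.91679823 0.05945553]
rows 190-310 cols 275-295 [514, 513, 513, 512, 512, 510, 509, 509, 507, 506, 505, 504, 502, 501, 499, 497, 495, 492, 491, 488, 486, 484, 482, 478, 477, 477, 482, 488, 491, 490, 488, 483, 483, 487, 492, 495, 498, 501, 499, 491, 484, 483, 485, 485, 486, 486, 487, 487, 487, 487, 488, 479, 432, 386, 375, 379, 384, 390, 397, 402, 407, 412, 419, 424, 430, 435, 440, 445, 448, 452, 451, 452, 452, 452, 454, 453, 454, 455, 455, 456, 457, 457, 459, 458, 459, 459, 459, 460, 459, 461, 460, 461, 460, 460, 460, 461, 460, 461, 460, 460, 461, 459, 469, 551, 665, 706, 666, 495, 328, 309, 317, 327, 349, 369, 368, 360, 358, 370, 383, 387]
0.73 [321.4, 278.1, 173.1, 39.6]
0.89 [327.6, 243.4, 106.1, 28.9]
[[323.2, 262.8], [240.1, 250.8], [410.4, 250.6], [240.8, 237.5], [272.3, 237.6], [272.7, 224.5], [324.0, 258.3]]
```

>>> {"api": "send_rows", "payload": {"claw": [0.5,0.5,0.5,0.5], "offset": [[2.5,0,0.8],[5,0,1.8],[7.5,0,2.8],[7.5,0,2.8]], "twist": [0,0,0,0]}}

```text
clock: 9.95
tool_pos: [0.5578, 0.0538, 0.0952]
orientation: [0.981, -0.195, 0.001, -0.0]
wrist_force: [-1.9, 0.6, 7.3]
width: 0.0634
grip_force: 30.0
```

```bash
cat >> h.py <<'E'
def look():
    s=r.read_state();i=snapshot("wrist")
    print(round(s["clock"],2),s["tool_pos"].round(4),round(toolyaw(),2),"F",s["wrist_force"].round(1),"M",s["torque"].round(2),"w",round(s["width"],4))
    for t in("plate","board"):
        for k in regions_of("wrist",t)[:1]:
            c,q,w,h=k["rect"];print(t,round(k["p"],2),"cols",c-w/2,c+w/2,"rows",q-h/2,q+h/2)
    return i
E
python3 - <<'E'
from h import *
g=look().astype(int).sum(2)
print(g[220:302,275:295].mean(1).round().astype(int).tolist())
E
```

```text
9.95 [0.5578 0.0538 0.0952] -112.45 F [-1.9  0.6  7.3] M [0.45 0.56 0.02] w 0.0634
plate 0.9 cols 234.05 407.55 rows 274.2 294.2
board 0.77 cols 270.35 381.65 rows 248.04999999999998 271.75
[489, 487, 485, 483, 481, 480, 478, 476, 474, 472, 473, 482, 488, 488, 484, 482, 485, 491, 494, 497, 501, 506, 510, 512, 514, 516, 520, 526, 532, 532, 524, 510, 499, 498, 499, 500, 500, 500, 501, 502, 502, 503, 504, 499, 466, 412, 392, 400, 414, 427, 439, 452, 456, 458, 459, 460, 460, 461, 463, 463, 464, 465, 466, 466, 466, 466, 466, 466, 466, 466, 465, 469, 530, 645, 715, 723, 678, 506, 335, 314, 324, 334]
```

>>> {"api": "send_rows", "payload": {"claw": [0.5,0.5,0.5,0.5,0.5], "offset": [[2.5,0,1],[5,0,2.1],[7,0,3],[8.5,0,3.7],[8.5,0,3.7]], "twist": [0,0,0,0,0]}}

```text
clock: 10.72
tool_pos: [0.5653, 0.0504, 0.0908]
orientation: [0.981, -0.195, 0.0, -0.0]
wrist_force: [-2.0, 2.5, 4.7]
width: 0.0639
grip_force: 30.0
```

Run:
```python
from h import *
g=look().astype(int).sum(2)
print(g[250:302,275:295].mean(1).round().astype(int).tolist())
```

```text
10.72 [0.5653 0.0504 0.0908] -112.45 F [-2.   2.5  4.7] M [0.56 0.47 0.01] w 0.0639
plate 0.62 cols 231.00000000000003 406.20000000000005 rows 288.4 296.6
board 0.86 cols 269.3 379.7 rows 273.55 292.65000000000003
[483, 482, 488, 493, 497, 499, 502, 508, 512, 515, 516, 519, 524, 530, 536, 537, 532, 527, 525, 519, 517, 515, 512, 511, 513, 516, 515, 515, 516, 517, 517, 517, 518, 519, 519, 520, 520, 521, 521, 521, 539, 613, 692, 707, 707, 704, 660, 493, 335, 317, 325, 335]
```

Run:
```python
from h import *
g=look().astype(int).sum(2)
b=g[278:288].mean(0).round().astype(int);q=g[292:295].mean(0).round().astype(int)
print("board",b[258:285].tolist(),b[368:395].tolist());print("plate",q[222:250].tolist(),q[392:420].tolist())
```

```text
10.88 [0.5653 0.0504 0.0908] -112.45 F [-1.5  2.4  4.9] M [ 0.64  0.47 -0.07] w 0.0638
plate 0.75 cols 233.45000000000002 404.15 rows 290.7 299.90000000000003
board 0.79 cols 269.90000000000003 381.7 rows 273.05 292.15000000000003
board [254, 255, 255, 257, 261, 263, 264, 266, 269, 269, 265, 344, 477, 517, 520, 520, 519, 519, 519, 519, 519, 519, 519, 519, 519, 519, 518] [508, 509, 509, 509, 508, 506, 505, 509, 521, 534, 546, 545, 500, 406, 335, 319, 320, 321, 320, 307, 287, 264, 244, 234, 231, 230, 230]
plate [532, 519, 492, 441, 336, 237, 208, 213, 334, 562, 690, 711, 711, 709, 705, 700, 700, 702, 704, 708, 712, 712, 712, 708, 705, 702, 699, 701] [743, 701, 679, 668, 664, 663, 665, 668, 671, 671, 669, 669, 668, 671, 673, 643, 443, 240, 223, 232, 282, 393, 491, 527, 535, 540, 538, 537]
```

>>> {"api": "send_rows", "payload": {"claw": [0.5,0.5,0.5], "offset": [[0,1,0],[0,2.2,0.3],[0,2.2,0.5]], "twist": [0,0,0]}}

```text
clock: 11.4
tool_pos: [0.5649, 0.049, 0.0907]
orientation: [0.981, -0.195, 0.001, -0.001]
wrist_force: [-3.0, 5.7, 8.3]
width: 0.0634
grip_force: 30.0
```

Run:
```python
from h import *
g=look().astype(int).sum(2)
b=g[278:286].mean(0).round().astype(int);q=g[292:295].mean(0).round().astype(int)
e=lambda a,lo,hi,t:[lo+k+(t-a[lo+k])/(a[lo+k+1]-a[lo+k]) for k in range(hi-lo) if (a[lo+k]-t)*(a[lo+k+1]-t)<0]
print("board",e(b,258,285,400),e(b,366,395,410));print("plate",e(q,225,245,450),e(q,398,420,450))
# slopes of board top far edge and plate/board boundary
for c in(275,300,345,372):print(c,g[255:302,c-3:c+4].mean(1).round().astype(int).tolist())
```

```text
11.4 [0.5649 0.049  0.0907] -112.45 F [-3.   5.7  8.3] M [ 1.27  0.39 -0.09] w 0.0634
plate 0.63 cols 232.50000000000003 408.70000000000005 rows 287.5 296.9
board 0.92 cols 265.85 374.35 rows 274.2 289.8
board [np.float64(265.431654676259)] [np.float64(376.2530120481928)]
plate [np.float64(230.50892857142858)] [np.float64(407.92344497607655), np.float64(413.5698924731183)]
275 [488, 488, 488, 487, 487, 487, 487, 486, 487, 486, 485, 485, 485, 483, 483, 483, 483, 484, 483, 482, 482, 487, 504, 514, 516, 516, 517, 516, 518, 518, 520, 520, 520, 520, 521, 559, 640, 693, 701, 700, 697, 650, 482, 331, 315, 322, 335]
300 [483, 481, 482, 482, 480, 482, 482, 482, 481, 481, 480, 481, 481, 481, 480, 479, 480, 480, 479, 497, 544, 549, 526, 514, 514, 515, 516, 516, 516, 517, 518, 519, 518, 517, 517, 534, 610, 690, 705, 704, 702, 663, 498, 337, 319, 324, 336]
345 [483, 482, 483, 483, 483, 482, 482, 483, 482, 483, 483, 483, 482, 481, 481, 482, 481, 482, 480, 494, 536, 550, 534, 514, 510, 510, 510, 513, 510, 513, 511, 512, 512, 512, 512, 515, 577, 674, 700, 702, 700, 660, 496, 340, 321, 327, 339]
372 [407, 405, 404, 403, 403, 400, 398, 393, 389, 389, 388, 385, 384, 391, 402, 421, 479, 515, 522, 519, 518, 516, 519, 510, 502, 505, 506, 506, 507, 507, 507, 507, 507, 507, 506, 514, 574, 657, 691, 696, 690, 637, 473, 334, 323, 331, 344]
```

>>> {"api": "send_rows", "payload": {"claw": [0.5,0.2,0.2,0.0,0.0], "offset": [[0,0.6,0],[0,0.6,0],[0,0.6,0],[0,0.6,0],[0,0.6,0]], "twist": [0,0,0,0,0]}}

```text
clock: 12.18
tool_pos: [0.5639, 0.0474, 0.0897]
orientation: [0.981, -0.195, -0.0, 0.0]
wrist_force: [0.3, -0.3, -0.4]
width: 0.0895
grip_force: 0.0
```

```bash
cat >> h.py <<'E'
def e(a,lo,hi,t): return [round(lo+k+(t-a[lo+k])/(a[lo+k+1]-a[lo+k]),1) for k in range(hi-lo) if (a[lo+k]-t)*(a[lo+k+1]-t)<0]
E
python3 - <<'E'
from h import *
g=look().astype(int).sum(2)
b=g[278:286].mean(0);q=g[292:295].mean(0)
print("board",e(b,258,285,400),e(b,366,395,410));print("plate",e(q,215,255,450),e(q,390,420,450))
for c in(250,275,345,372,390):print(c,g[265:305,c-3:c+4].mean(1).round().astype(int).tolist())
E
```

```text
12.18 [0.5639 0.0474 0.0897] -112.47 F [ 0.3 -0.3 -0.4] M [ 0.04 -0.01  0.01] w 0.0895
plate 0.9 cols 228.14999999999998 398.65 rows 291.5 296.70000000000005
board 0.63 cols 261.15 372.85 rows 276.45 292.34999999999997
board [np.float64(260.4)] [np.float64(371.7)]
plate [np.float64(225.6)] [np.float64(406.1)]
250 [227, 225, 224, 226, 226, 225, 227, 227, 225, 225, 227, 227, 228, 225, 226, 229, 226, 226, 227, 227, 227, 225, 233, 282, 378, 457, 536, 635, 688, 699, 691, 624, 450, 311, 302, 307, 323, 346, 362, 359]
275 [480, 479, 479, 476, 478, 475, 475, 476, 475, 474, 474, 472, 478, 498, 504, 506, 506, 506, 505, 507, 508, 509, 509, 510, 509, 512, 553, 636, 690, 700, 693, 644, 476, 320, 307, 312, 325, 349, 366, 367]
345 [475, 474, 475, 473, 474, 475, 474, 475, 472, 477, 502, 537, 531, 503, 499, 500, 501, 502, 503, 503, 503, 503, 504, 504, 504, 502, 508, 579, 677, 696, 692, 651, 487, 332, 315, 323, 332, 353, 372, 376]
372 [302, 310, 325, 338, 344, 357, 390, 394, 387, 382, 379, 377, 376, 382, 395, 401, 400, 401, 405, 406, 405, 404, 407, 431, 468, 480, 499, 590, 679, 694, 685, 629, 466, 328, 316, 325, 335, 357, 374, 375]
390 [238, 242, 241, 255, 283, 306, 314, 311, 311, 312, 311, 312, 312, 313, 311, 314, 314, 314, 314, 314, 313, 313, 313, 314, 320, 363, 514, 726, 765, 765, 765, 765, 612, 358, 325, 341, 377, 430, 459, 450]
```

>>> {"api": "send_rows", "payload": {"claw": [0,0,0,0,0], "offset": [[0,0,-20],[0,0,-60],[-10,0,-110],[-30,0,-150],[-30,0,-150]], "twist": [0,0,0,0,0]}}

```text
clock: 12.95
tool_pos: [0.5382, 0.0596, 0.2465]
orientation: [0.981, -0.194, 0.005, -0.001]
wrist_force: [0.5, -0.1, -0.1]
width: 0.0931
grip_force: 0.0
```

Run:
```python
from h import *
m=camera_model("wrist");i=look();cv2.imwrite("pics/u1.png",i);np.save("mu1.npy",m,allow_pickle=True)
p=np.array([.533,.0607,.0707,np.radians(157.7)])
K=[(.005,-.032,.084),(.005,.032,.084),(0,-.032,.084),(0,.032,.084),(-.005,-.02,.084),(-.005,.02,.084),(.005,-.032,0),(.005,.032,0),(.005,0,.042)]
print(proj(m,boardpose(p,K)).round(1).tolist())
g=i.astype(int).sum(2)
k=regions_of("wrist","plate")[0]["region"].astype(np.uint8)
c=max(cv2.findContours(k,0,2)[0],key=cv2.contourArea);print(cv2.approxPolyDP(c,4,True)[:,0].tolist())
```

```text
12.95 [0.5382 0.0596 0.2465] -112.42 F [ 0.5 -0.1 -0.1] M [ 0.06 -0.02  0.02] w 0.0931
plate 0.55 cols 281.0 360.0 rows 148.04999999999998 184.15
board 0.72 cols 295.55 348.05 rows 142.85 194.95000000000002
[[278.8, 154.5], [361.2, 154.4], [279.0, 148.5], [361.0, 148.4], [294.5, 142.5], [345.5, 142.5], [288.5, 184.7], [351.9, 184.7], [320.1, 171.5]]
[[279, 151], [289, 185], [351, 185], [361, 160], [360, 151]]
```

The plate is seated and centred: the observed quad (279–361, 151) to (289–351, 185) matches the predicted seated pose within a pixel. Now the clip.

>>> {"api": "send_rows", "payload": {"claw": [0,0,0,0,0], "offset": [[-17,-40,-5],[-34,-80,-10],[-52,-122,-15],[-70,-164,-20],[-87,-204,-25]], "twist": [-10.5,-21,-31.5,-42,-52.5]}}

```text
clock: 13.78
tool_pos: [0.5332, 0.2819, 0.2631]
orientation: [0.965, 0.262, -0.002, 0.0]
wrist_force: [0.3, 0.1, 1.1]
width: 0.0932
grip_force: 0.0
```

>>> {"api": "send_rows", "payload": {"claw": [0,0,0,0,0], "offset": [[0,0,0],[0,0,0],[0,0,0],[0,0,0],[0,0,0]], "twist": [-10.5,-21,-31.5,-42,-52.5]}}

```text
clock: 14.4
tool_pos: [0.5333, 0.2804, 0.2629]
orientation: [0.75, 0.662, -0.002, -0.001]
wrist_force: [-0.8, -0.0, -0.2]
width: 0.0931
grip_force: 0.0
```

>>> {"api": "send_rows", "payload": {"claw": [0,0,0,0,0], "offset": [[0,0,0],[0,0,0],[0,0,0],[0,0,0],[0,0,0]], "twist": [-10.5,-21,-31.5,-43.5,-43.5]}}

```text
clock: 15.02
tool_pos: [0.5334, 0.2804, 0.2631]
orientation: [0.454, 0.891, -0.001, -0.001]
wrist_force: [0.3, 0.7, 0.6]
width: 0.0927
grip_force: 0.0
```

Run:
```python
from h import *
s=r.read_state();m=camera_model("wrist");i=snapshot("wrist");cv2.imwrite("pics/c1.png",i);np.save("mc1.npy",m,allow_pickle=True)
print(s["clock"],s["tool_pos"],toolyaw(),s["joint_positions"][5])
for t in("clip","bar"):
    k=regions_of("wrist",t)
    if k:
        g=k[0]["region"].astype(np.uint8);np.save(t+"1.npy",g);c=max(cv2.findContours(g,0,2)[0],key=cv2.contourArea)
        print(t,k[0]["p"],k[0]["rect"],cv2.approxPolyDP(c,3,True)[:,0].tolist())
    q=spot_point("wrist",t)
    for z in q[:1]:print(z, [at_z(m,z["uv"],h).round(4).tolist() for h in(.117,.022)])
```

```text
15.025 [0.53338526 0.28044177 0.26314995] 35.93882063629483 -0.22977527828332278
clip 0.7 [318.0, 188.4, 57.2, 44.4] [[291, 186], [294, 210], [308, 195], [329, 195], [343, 208], [344, 186], [331, 166], [325, 166], [323, 173], [313, 173], [307, 166]]
{'uv': [318.0, 186.1], 'p': 0.71} [[0.5357, 0.2739, 0.117], [0.5496, 0.2537, 0.022]]
bar 0.78 [315.6, 151.0, 60.1, 106.6] [[346, 98], [288, 100], [292, 182], [305, 165], [322, 171], [325, 164], [331, 163], [347, 188]]
{'uv': [316.9, 146.0], 'p': 0.95} [[0.513, 0.3035, 0.117], [0.5199, 0.2923, 0.022]]
```

The clip is directly below and square (handle ends symmetric about col 317.5, row 198), at about tool (−6, −0.6). I'll descend and squeeze the handles.

>>> {"api": "send_rows", "payload": {"claw": [0,0,0,0,0], "offset": [[-6,-0.6,20],[-6,-0.6,70],[-6,-0.6,115],[-6,-0.6,140],[-6,-0.6,140]], "twist": [0,0,0,0,0]}}

```text
clock: 15.9
tool_pos: [0.5344, 0.2742, 0.1207]
orientation: [0.454, 0.891, -0.003, -0.002]
wrist_force: [-0.3, 0.4, 0.0]
width: 0.0928
grip_force: 0.0
```

Run:
```python
from h import *
s=r.read_state();m=camera_model("wrist");i=snapshot("wrist");cv2.imwrite("pics/c2.png",i)
print(s["clock"],s["tool_pos"],toolyaw(),s["wrist_force"])
k=regions_of("wrist","clip")
if k:
    g=k[0]["region"].astype(np.uint8);c=max(cv2.findContours(g,0,2)[0],key=cv2.contourArea)
    print(k[0]["p"],k[0]["rect"],cv2.approxPolyDP(c,3,True)[:,0].tolist())
print(spot_point("wrist","clip")[:1])
```

```text
15.9 [0.53436973 0.27420341 0.12072886] 36.00367751473324 [-0.27067692  0.40817548  0.02868053]
0.85 [322.1, 248.1, 109.0, 98.8] [[344, 201], [331, 200], [331, 219], [317, 221], [311, 219], [312, 203], [298, 202], [295, 220], [268, 264], [271, 296], [287, 295], [302, 261], [342, 261], [357, 295], [373, 296], [375, 261], [351, 226]]
[{'uv': [318.5, 243.4], 'p': 0.95}]
```

>>> {"api": "send_rows", "payload": {"claw": [0,0.3,0.6,0.68,0.68], "offset": [[-1,1.5,3],[-1,1.5,3],[-1,1.5,3],[-1,1.5,3],[-1,1.5,3]], "twist": [0,0,0,0,0]}}

```text
clock: 16.68
tool_pos: [0.5386, 0.2757, 0.122]
orientation: [0.454, 0.891, 0.0, 0.0]
wrist_force: [0.7, -0.9, 0.5]
width: 0.0574
grip_force: 0.0
```

>>> {"api": "send_rows", "payload": {"claw": [0.69,0.69], "offset": [[0,0,0],[0,0,0]], "twist": [0,0]}}

```text
clock: 16.92
tool_pos: [0.5385, 0.2756, 0.1218]
orientation: [0.454, 0.891, -0.0, -0.0]
wrist_force: [-0.8, -0.3, -1.1]
width: 0.0379
grip_force: 7.2
```

Run:
```python
from h import *
s=r.read_state();m=camera_model("wrist");i=snapshot("wrist");cv2.imwrite("pics/c3.png",i)
print(s["clock"],s["tool_pos"],toolyaw(),s["wrist_force"],s["torque"],s["width"],s["grip_force"])
k=regions_of("wrist","clip")
if k:
    g=k[0]["region"].astype(np.uint8);c=max(cv2.findContours(g,0,2)[0],key=cv2.contourArea)
    print(k[0]["p"],k[0]["rect"],cv2.approxPolyDP(c,3,True)[:,0].tolist())
```

```text
16.925 [0.53852916 0.27564589 0.12184947] 36.04181858039581 [-0.83464594 -0.26476887 -1.07544725] [-0.08577563 -0.07029723 -0.02767481] 0.037914489544646 7.167522310069945
0.68 [321.2, 245.1, 98.9, 99.4] [[339, 197], [326, 199], [323, 217], [306, 217], [300, 198], [287, 200], [288, 219], [272, 257], [276, 296], [288, 294], [296, 261], [301, 257], [335, 258], [351, 293], [365, 294], [367, 256], [344, 218]]
```

>>> {"api": "send_rows", "payload": {"claw": [0.7,0.7,0.7,0.7], "offset": [[0,0,0],[0,0,0],[0,0,0],[0,0,0]], "twist": [0,0,0,0]}}

```text
clock: 17.52
tool_pos: [0.5386, 0.2757, 0.1219]
orientation: [0.454, 0.891, 0.0, -0.0]
wrist_force: [-0.1, 0.7, -1.4]
width: 0.029
grip_force: 30.0
```

Run:
```python
from h import *
s=r.read_state();m=camera_model("wrist");i=snapshot("wrist");cv2.imwrite("pics/c4.png",i)
print(s["clock"],s["tool_pos"],toolyaw(),s["wrist_force"],s["torque"],s["width"],s["grip_force"])
k=regions_of("wrist","clip")
if k:
    g=k[0]["region"].astype(np.uint8);c=max(cv2.findContours(g,0,2)[0],key=cv2.contourArea)
    print(k[0]["p"],k[0]["rect"],cv2.approxPolyDP(c,3,True)[:,0].tolist())
```

```text
17.525 [0.53864617 0.27570715 0.12193575] 36.0449831552231 [-0.05405717  0.73780996 -1.43796062] [-0.04894912 -0.1376162   0.00253154] 0.029000270703424733 29.98982459306717
0.55 [319.8, 247.8, 77.2, 101.6] [[350, 197], [337, 198], [333, 216], [308, 216], [302, 198], [288, 199], [290, 231], [283, 258], [286, 295], [297, 293], [303, 255], [337, 255], [343, 294], [354, 295], [356, 257], [349, 233]]
```

The clip is squeezed fully open: 29 mm, with jaws and handles symmetric at col 319. Lifting it.

>>> {"api": "send_rows", "payload": {"claw": [0.7,0.7,0.7,0.7,0.7], "offset": [[0,0,-25],[0,0,-70],[0,0,-118],[-45,-25,-118],[-90,-50,-118]], "twist": [0,0,0,9,18]}}

```text
clock: 18.25
tool_pos: [0.5516, 0.1729, 0.2411]
orientation: [0.589, 0.808, 0.001, 0.001]
wrist_force: [1.3, -0.2, -0.1]
width: 0.0294
grip_force: 30.0
```

Run:
```python
from h import *
s=r.read_state()
print(s["clock"],s["tool_pos"],toolyaw(),s["wrist_force"],s["width"],s["grip_force"],totool(np.array([.5665,.0464,.24])-s["tool_pos"]))
```

```text
18.25 [0.55161656 0.17294529 0.24108217] 17.85217386191032 [ 1.31921372 -0.19730296 -0.13767896] 0.02940666110635985 29.985758364200592 [-125.01460624  -24.62939007    1.06724457]
```

>>> {"api": "send_rows", "payload": {"claw": [0.7,0.7,0.7,0.7,0.7], "offset": [[-35,-7,0],[-70,-14,0],[-105,-20,0],[-123,-25,0],[-123,-25,0]], "twist": [10,20,30,40,40]}}

```text
clock: 18.88
tool_pos: [0.5656, 0.0477, 0.24]
orientation: [0.829, 0.559, -0.0, 0.0]
wrist_force: [-0.2, 0.6, -1.0]
width: 0.0289
grip_force: 30.0
```

Run:
```python
from h import *
s=r.read_state();m=camera_model("wrist");i=snapshot("wrist");cv2.imwrite("pics/e1.png",i);np.save("me1.npy",m,allow_pickle=True)
print(s["clock"],s["tool_pos"],toolyaw(),s["wrist_force"],s["width"],totool(np.array([.5665,.0464,.181])-s["tool_pos"]))
for t in("clip","plate","board"):
    k=regions_of("wrist",t)
    if k:
        g=k[0]["region"].astype(np.uint8);c=max(cv2.findContours(g,0,2)[0],key=cv2.contourArea)
        print(t,k[0]["p"],k[0]["rect"],cv2.approxPolyDP(c,2.5,True)[:,0].tolist())
p=np.array([.533,.0607,.0707,np.radians(157.7)])
K=[(.005,-.032,.084),(.005,.032,.084),(0,-.032,.084),(0,.032,.084),(-.005,-.02,.084),(-.005,.02,.084),(.005,-.032,0),(.005,.032,0)]
print(proj(m,boardpose(p,K)).round(1).tolist())
```

```text
18.875 [0.56556668 0.04768607 0.23995792] -21.80722561353188 [-0.17268155  0.55419858 -0.9868776 ] 0.028946006725819807 [-0.86467157  1.3503707  58.95753147]
clip 0.72 [320.9, 245.2, 75.2, 104.6] [[288, 197], [289, 233], [283, 253], [285, 295], [292, 296], [297, 292], [302, 256], [336, 255], [343, 295], [353, 296], [356, 254], [350, 233], [352, 198], [337, 196], [334, 214], [329, 216], [323, 213], [307, 215], [303, 197]]
plate 0.9 [302.5, 179.9, 51.8, 72.8] [[279, 143], [280, 205], [286, 208], [288, 196], [302, 196], [306, 215], [326, 213], [328, 155]]
board 0.97 [300.2, 183.9, 66.2, 67.9] [[269, 154], [268, 191], [273, 197], [278, 192], [277, 155]]
[[322.3, 154.1], [321.7, 233.0], [328.0, 153.6], [327.0, 231.9], [333.3, 168.4], [332.4, 216.9], [277.9, 141.6], [279.5, 205.3]]
```

The plate's top back edge is seen at col 328 as predicted, and the clip's jaws are centred at col 320. Descending to just above the edge.

>>> {"api": "send_rows", "payload": {"claw": [0.7,0.7,0.7,0.7], "offset": [[-1.8,1.3,15],[-1.8,1.3,30],[-1.8,1.3,42],[-1.8,1.3,42]], "twist": [0.5,0.5,0.5,0.5]}}

```text
clock: 19.58
tool_pos: [0.5649, 0.0468, 0.1958]
orientation: [0.831, 0.556, -0.001, -0.001]
wrist_force: [0.5, 0.3, 0.2]
width: 0.0291
grip_force: 30.0
```

Run:
```python
from h import *
s=r.read_state();m=camera_model("wrist");i=snapshot("wrist");cv2.imwrite("pics/e2.png",i);np.save("me2.npy",m,allow_pickle=True)
print(s["clock"],s["tool_pos"],toolyaw(),s["wrist_force"],s["width"],totool(np.array([.5665,.0464,.181])-s["tool_pos"]))
for t in("clip","plate","board"):
    k=regions_of("wrist",t)
    if k:
        g=k[0]["region"].astype(np.uint8);c=max(cv2.findContours(g,0,2)[0],key=cv2.contourArea)
        print(t,k[0]["p"],k[0]["rect"],cv2.approxPolyDP(c,2.5,True)[:,0].tolist())
p=np.array([.533,.0607,.0707,np.radians(157.7)])
K=[(.005,-.032,.084),(.005,.032,.084),(0,-.032,.084),(0,.032,.084),(-.005,-.02,.084),(-.005,.02,.084),(.005,-.032,0),(.005,.032,0)]
print(proj(m,boardpose(p,K)).round(1).tolist())
g=i.astype(int).sum(2)
for v in(150,165,180):print(v,g[v-2:v+3,290:350].mean(0).round().astype(int).tolist())
```

```text
19.575 [0.56485609 0.04677506 0.19580891] -22.444623349338876 [0.52927535 0.28534556 0.23434614] 0.029119997356659013 [ 0.29024472  1.68575526 14.8061062 ]
clip 0.69 [320.5, 245.9, 78.3, 100.1] [[288, 197], [285, 294], [296, 294], [299, 258], [303, 254], [339, 257], [343, 295], [353, 296], [356, 254], [350, 234], [351, 197], [337, 197], [333, 216], [322, 213], [306, 216], [303, 198]]
plate 0.82 [302.4, 195.8, 58.5, 90.9] [[274, 149], [274, 219], [286, 227], [286, 197], [294, 195], [297, 185], [305, 199], [306, 214], [328, 214], [330, 165], [301, 154]]
board 0.62 [298.4, 200.4, 73.7, 78.9] [[271, 162], [260, 163], [265, 212], [273, 206]]
[[323.2, 163.6], [323.1, 256.0], [330.0, 162.8], [329.3, 254.4], [336.4, 180.2], [335.7, 236.8], [272.3, 147.2], [275.1, 219.3]]
150 [486, 485, 484, 484, 482, 482, 484, 484, 483, 484, 483, 484, 485, 486, 486, 485, 487, 486, 487, 488, 487, 490, 489, 489, 490, 492, 491, 492, 493, 492, 493, 493, 493, 494, 494, 496, 495, 494, 495, 496, 495, 497, 496, 496, 497, 498, 499, 497, 508, 577, 660, 684, 663, 652, 649, 654, 670, 676, 675, 666]
165 [538, 540, 541, 541, 540, 541, 542, 542, 544, 544, 544, 544, 545, 543, 545, 544, 543, 543, 542, 544, 544, 543, 543, 544, 544, 545, 544, 544, 542, 540, 540, 538, 542, 564, 587, 592, 595, 596, 600, 595, 564, 509, 491, 491, 494, 493, 494, 493, 494, 496, 502, 500, 493, 492, 497, 505, 518, 528, 505, 497]
180 [539, 542, 541, 539, 539, 541, 542, 542, 545, 545, 544, 546, 547, 546, 546, 545, 546, 546, 544, 544, 543, 544, 545, 546, 546, 548, 548, 548, 549, 551, 550, 549, 559, 593, 632, 641, 639, 636, 634, 627, 599, 571, 588, 623, 654, 677, 710, 741, 745, 745, 745, 746, 747, 747, 747, 747, 748, 748, 749, 749]
```

>>> {"api": "send_rows", "payload": {"claw": [0.7,0.7,0.7,0.7,0.7], "offset": [[-0.6,1.8,0],[-0.6,1.8,4],[-0.6,1.8,8],[-0.6,1.8,11],[-0.6,1.8,11]], "twist": [0,0,0,0,0]}}

```text
clock: 20.4
tool_pos: [0.5672, 0.0454, 0.1864]
orientation: [0.831, 0.556, -0.0, -0.0]
wrist_force: [-0.8, 0.5, -2.0]
width: 0.0292
grip_force: 30.0
```

>>> {"api": "send_rows", "payload": {"claw": [0.7,0.7,0.7], "offset": [[0,0,2],[0,0,4],[0,0,4]], "twist": [0,0,0]}}

```text
clock: 20.78
tool_pos: [0.5674, 0.0454, 0.1827]
orientation: [0.831, 0.556, -0.0, -0.0]
wrist_force: [-0.2, 0.0, 0.7]
width: 0.0293
grip_force: 30.0
```

Run:
```python
from h import *
s=r.read_state();m=camera_model("wrist");i=snapshot("wrist");cv2.imwrite("pics/e3.png",i)
print(s["clock"],s["tool_pos"],toolyaw(),s["wrist_force"],s["torque"],s["width"],totool(np.array([.5665,.0464,.181])-s["tool_pos"]))
p=np.array([.533,.0607,.0707,np.radians(157.7)])
K=[(.005,-.032,.084),(0,-.032,.084),(-.005,-.02,.084),(-.005,.02,.084),(.005,-.032,0)]
print(proj(m,boardpose(p,K)).round(1).tolist())
g=i.astype(int).sum(2)
for v in(172,185):print(v,g[v-2:v+3,310:345].mean(0).round().astype(int).tolist())
k=regions_of("wrist","clip")[0];g=k["region"].astype(np.uint8);c=max(cv2.findContours(g,0,2)[0],key=cv2.contourArea);print(cv2.approxPolyDP(c,2.5,True)[:,0].tolist())
```

```text
20.775 [0.56736547 0.0454032  0.18273822] -22.45318790404872 [-0.18817672  0.00196821  0.69765689] [-0.06577639 -0.03857963 -0.03137652] 0.029283986946606933 [ 0.5907779  -1.18023562  1.73841361]
[[318.5, 167.3], [325.7, 166.5], [332.6, 184.7], [332.0, 244.4], [266.2, 149.4]]
172 [545, 545, 545, 546, 545, 546, 544, 546, 576, 624, 636, 636, 637, 638, 636, 616, 546, 495, 490, 489, 491, 490, 491, 491, 491, 491, 492, 493, 494, 509, 537, 561, 587, 583, 553]
185 [546, 548, 549, 550, 551, 549, 550, 553, 581, 630, 641, 639, 637, 635, 633, 614, 557, 531, 550, 588, 626, 662, 698, 729, 740, 742, 742, 742, 744, 744, 744, 744, 745, 746, 746]
[[288, 197], [288, 236], [281, 257], [285, 295], [292, 297], [297, 294], [303, 256], [335, 255], [343, 294], [352, 296], [356, 274], [350, 224], [352, 199], [338, 196], [333, 216], [321, 213], [307, 216], [302, 198]]
```

There's no contact force yet. I'll centre by −1.3 mm and go 4 mm deeper.

>>> {"api": "send_rows", "payload": {"claw": [0.7,0.7,0.7,0.7], "offset": [[0.5,-1.3,0],[0.5,-1.3,2],[0.5,-1.3,4],[0.5,-1.3,4]], "twist": [0,0,0,0]}}

```text
clock: 21.38
tool_pos: [0.5663, 0.0464, 0.1786]
orientation: [0.831, 0.556, -0.0, -0.0]
wrist_force: [-0.2, 0.3, -0.8]
width: 0.0291
grip_force: 30.0
```

Run:
```python
from h import *
s=r.read_state();m=camera_model("wrist");i=snapshot("wrist");cv2.imwrite("pics/e4.png",i)
print(s["clock"],s["tool_pos"],toolyaw(),s["wrist_force"],s["torque"],s["width"],totool(np.array([.5665,.0464,.181])-s["tool_pos"]))
g=i.astype(int).sum(2)
for v in(175,188):print(v,g[v-2:v+3,310:345].mean(0).round().astype(int).tolist())
```

```text
21.375 [0.56628066 0.04636102 0.1786162 ] -22.458466942774173 [-0.21493414  0.27037391 -0.77244412] [-0.05540902 -0.08242277  0.01017881] 0.029062965342067634 [ 0.11955969  0.18709434 -2.38387164]
175 [547, 547, 547, 547, 547, 546, 546, 545, 545, 544, 561, 601, 630, 636, 637, 636, 637, 628, 586, 514, 486, 489, 489, 489, 490, 491, 489, 490, 490, 489, 501, 565, 632, 646, 661]
188 [543, 544, 545, 545, 546, 547, 548, 550, 548, 552, 572, 617, 638, 639, 637, 635, 633, 620, 575, 510, 518, 548, 578, 609, 643, 699, 736, 741, 741, 741, 742, 742, 743, 744, 744]
```

>>> {"api": "send_rows", "payload": {"claw": [0.55,0.4,0.2,0.0,0.0], "offset": [[0,0,0],[0,2,0],[0,7,0],[0,13,0],[0,19,0]], "twist": [0,0,0,0,0]}}

```text
clock: 22.05
tool_pos: [0.5845, 0.0389, 0.179]
orientation: [0.831, 0.556, 0.0, -0.0]
wrist_force: [0.9, 0.5, -0.0]
width: 0.0745
grip_force: 0.0
```

```bash
cat >> h.py <<'E'
def contour(t,eps=2.5):
    k=regions_of("wrist",t)
    if k:
        g=k[0]["region"].astype(np.uint8);c=max(cv2.findContours(g,0,2)[0],key=cv2.contourArea);print(t,round(k[0]["p"],2),np.round(k[0]["rect"],1),cv2.approxPolyDP(c,eps,True)[:,0].tolist())
E
python3 - <<'E'
from h import *
m=camera_model("wrist");i=look();cv2.imwrite("pics/f1.png",i)
contour("clip");contour("plate")
for n in("side",):
    snapshot(n);print(spot_point(n,"clip")[:1],proj(camera_model(n),boardpose([.533,.0607,.0707,np.radians(157.7)],[0,0,.084+.0235])))
p=np.array([.533,.0607,.0707,np.radians(157.7)])
print(proj(m,boardpose(p,[(.005,-.032,.084),(0,-.032,.084),(0,.0,.104),(0,0,.149)])).round(1).tolist())
E
```

```text
22.05 [0.5845 0.0389 0.179 ] -22.47 F [ 0.9  0.5 -0. ] M [-0.09 -0.05 -0.01] w 0.0745
plate 0.73 cols 243.05 294.15000000000003 rows 154.95000000000002 270.65000000000003
board 0.67 cols 228.60000000000002 303.0 rows 162.9 218.1
clip 0.58 [327.5 244.1 140.   97.5] [[258, 200], [261, 229], [288, 253], [315, 293], [325, 292], [327, 288], [327, 246], [384, 272], [391, 269], [393, 231], [306, 196], [304, 210], [299, 214], [284, 210], [274, 197]]
plate 0.73 [268.6 212.8  51.1 115.7] [[244, 153], [243, 197], [247, 228], [291, 269], [294, 265], [287, 254], [259, 229], [257, 200], [265, 195], [278, 198], [284, 208], [293, 213], [294, 171], [268, 158]]
[{'uv': [306.9, 170.2], 'p': 0.72}] [[306.48886968 170.37767587]]
[[287.1, 169.4], [294.8, 168.6], [311.5, 229.9], [358.3, 261.1]]
```

>>> {"api": "send_rows", "payload": {"claw": [0,0,0,0,0], "offset": [[0,2,0],[0,2,0],[0,2,-20],[0,2,-50],[0,2,-50]], "twist": [0,0,0,0,0]}}

```text
clock: 23.02
tool_pos: [0.588, 0.0384, 0.2338]
orientation: [0.831, 0.556, 0.003, 0.002]
wrist_force: [0.1, -0.2, -0.7]
width: 0.0927
grip_force: 0.0
```

Run:
```python
from h import *
m=camera_model("wrist");i=look();cv2.imwrite("pics/f2.png",i)
contour("clip",2);contour("plate",2)
M={"wrist":m};U={"wrist":spot_point("wrist","clip")}
for n in("side","top"):
    snapshot(n);M[n]=camera_model(n);U[n]=spot_point(n,"clip")
o=[(M[n],U[n][0]["uv"]) for n in M if U[n]];x,er=tri(o);print(x,er,[(n,U[n][0]) for n in M if U[n]])
p=np.array([.533,.0607,.0707,np.radians(157.7)])
d=R.from_euler("z",p[3]).inv().apply(x-p[:3]);c,s=np.cos(np.pi/6),.5
print("pin in board frame",[d[0]*c+d[2]*s,d[1],-d[0]*s+d[2]*c])
K=[(.005,-.032,.084),(.005,.032,.084),(0,-.032,.084),(0,.032,.084),(-.005,-.02,.084),(-.005,.02,.084),(.005,-.032,0),(.005,.032,0)]
print(proj(m,boardpose(p,K)).round(1).tolist())
for D in(.0195,.0235,.0275):
  print(D,proj(m,boardpose(p,[(a,b,.084+D+.045) for a in(-.022,.022) for b in(-.01,.01)]+[(a,b,.084+D) for a in(-.015,.015) for b in(-.01,.01)])).round(1).tolist())
```

```text
23.02 [0.588  0.0384 0.2338] -22.46 F [ 0.1 -0.2 -0.7] M [-0.09 -0.06 -0.01] w 0.0927
plate 0.88 cols 251.84999999999997 292.95 rows 144.3 239.3
board 0.58 cols 237.45000000000002 302.15000000000003 rows 150.75 199.64999999999998
clip 0.9 [319.  210.5 107.3  63. ] [[265, 181], [266, 204], [286, 217], [310, 243], [318, 241], [320, 215], [360, 230], [369, 229], [369, 200], [303, 178], [299, 190], [286, 188], [278, 179]]
plate 0.88 [272.4 191.8  41.1  95. ] [[250, 144], [253, 208], [284, 234], [293, 237], [295, 226], [265, 203], [264, 181], [277, 178], [284, 186], [294, 189], [294, 156]]
[0.57800456 0.04403642 0.16002582] 0.002598808953690926 [('wrist', {'uv': [305.6, 199.5], 'p': 0.97}), ('side', {'uv': [303.0, 170.6], 'p': 0.88})]
pin in board frame [np.float64(0.003126818065838151), np.float64(-0.0016599548117762295), np.float64(0.10133930752897695)]
[[288.4, 155.7], [290.5, 236.3], [294.5, 155.1], [296.2, 235.0], [300.7, 170.2], [301.5, 219.7], [250.1, 143.3], [253.6, 207.9]]
0.0195 [[371.1, 200.5], [369.9, 229.7], [310.8, 211.7], [311.1, 243.7], [325.2, 186.7], [325.1, 212.5], [288.2, 192.3], [289.0, 219.4]]
0.0235 [[375.1, 202.0], [373.8, 231.7], [314.3, 213.6], [314.5, 246.1], [328.0, 187.9], [327.9, 214.0], [290.8, 193.6], [291.4, 221.1]]
0.0275 [[379.2, 203.7], [377.7, 233.7], [317.8, 215.6], [317.9, 248.6], [331.0, 189.1], [330.8, 215.5], [293.3, 195.0], [294.0, 222.8]]
```

The observed handle ends (369,200), (369,229) and (310,243) match a clip centred to about 0.3 mm. It is square to the edge and seated about 19 mm past it. The plate's outline still matches the seated pose, so I'm handing in.

```bash
python3 -c "
from plant import r
print(r.sign_off())"
```

```text
the job is handed in; nothing more can be done
None
```

The plate with the hole stands centred on the sloping board and the clip grips plate and board at the middle of the top edge, by camera measurement; the job was handed in at about 23 s and no verdict came back.

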